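# Take the nearly used-up tape roll off its spindle

### The job

On the tape stand, the thin, nearly used-up roll has to make room for a new one: slide it straight up off its spindle and set it down gently, standing flat on its end face, in the free half of the shallow tray beside the bare cores. Do not drop it; leave the full roll on its spindle and the bare cores standing in the tray.

Things in the scene. Friction and masses are not known exactly. Their poses are not given: they have to be found in the camera images.
- stand: Fixed tape stand: wooden foot 110 x 250 x 18 mm (x, y, z), two equal upright steel spindles 150 mm apart along its y axis. Each spindle is 20 mm in diameter, its tip 112 mm above the table, and rises from a collar 42 mm in diameter; a roll rests on the collar, its underside 26 mm above the table. Origin: centre of the foot's underside; z up, y from spindle b to spindle a.
- spindle_a (a point): Tip of the spindle at the stand's +y end: on its axis, 112 mm above the table.
- spindle_b (a point): Tip of the spindle at the stand's -y end: on its axis, 112 mm above the table.
- thin_roll: The nearly used-up roll of white tape on a cardboard core, on one of the two spindles (either one): a ring of outer diameter 46 mm, bore 28 mm, height 48 mm, 50 to 100 g. Origin: centre of its underside, on its axis; z along the axis, up.
- full_roll: The full roll of white tape on the other spindle: outer diameter 84 mm, bore 28 mm, height 48 mm. It stays. Origin: centre of its underside; z along the axis, up.
- tray: Fixed shallow open plastic tray, outside 150 x 240 x 30 mm (x, y, z), walls and floor 4 mm thick. Bare cores stand in its +y half; its -y half is free. Origin: centre of the underside; z up.
- tray_floor (a point): Centre of the tray's inner floor, 4 mm above the table; axes as the tray's.
- core_1: Bare cardboard core standing in the +y half of the tray: tube of outer diameter 34 mm, bore 28 mm, height 48 mm. Origin: centre of its underside; z along the axis, up.
- core_2: Second bare cardboard core standing in the +y half of the tray, the same size as the first. Origin: centre of its underside; z along the axis, up.
There are look-alikes about, which are no part of the job. What is shaped like the thin_roll but black or red is not meant.

How it is judged:
By the outcome, as a careful person would: the job done as asked, in the order asked, and still so for the second after the job is handed in, with the robot touching nothing.
It also fails if it takes over 42 s, if anything falls off the work surface, if the arm or the gripper's body presses on something with over 40 N, if the wrist force passes 120 N, or if a joint passes its speed limit or range.

### The arm

A 6-joint arm with a two-finger parallel gripper is mounted at the origin on the work surface. World frame = base frame: x ahead of the robot, y to its left, z up, the work surface at z = 0. Lengths are in m, angles in degrees, forces in N, time in s.
With the tool pointing down it reaches from about 0.35 to 0.875 m from the base axis. Payload 4.2 kg.
Tool frame: the origin (TCP) lies at the very end of the fingers, on their centre line; the grasp point (between the pads) lies 19 mm behind it; z points along the fingers, y is the line along which they close (so a half turn about z gives the same grasp; the last joint's range is limited). The gripper opens to 87 mm and grips with 3 to 60 N. Pads are 19 mm wide; open, the fingers measure 117 mm over their backs; the gripper's body (75 mm by 190 mm) begins 51 mm behind the grasp point.
Start: joints at [-53.709, 22.042, 0.453, 0, -68.411, -14.817], TCP at [0.229, -0.582, 0.223] pointing down, gripper open.
Joint ranges: [-179.83, 179.83], [-69.29, 118.12], [-61.27, 80.66], [-181.25, 117.63], [-171.15, -9.14], [-177.46, 177.46]. Speed limits (degrees/s): [159.86, 159.86, 180, 180, 180, 180].

### API

Orientations are given as a 3x3 rotation matrix whose columns are the frame's x, y, z axes.
In Python, from station import r gives the robot as it stands.
- The arm moves only by the tool jog_arm, never from a script. Its argument "plan" is text: rows parted by semicolons, each of 7 numbers parted by spaces: the shift along the tool's x, y, z normalised to -1 to 1, where 1 is 0.025 m, then the turn, a rotation vector about the tool's x, y, z normalised to -1 to 1, where 1 is 8 degrees, then the closure, from -1 (fully open) to 1 (shut). A call has exactly 10 rows; each row shifts and turns the commanded pose from where the row before left it, along the tool's axes as they then stand; what a row does not reach is not made up. A row lasts 1/10 s, in which the tool goes at most 50 mm and 8.59 degrees, less where a joint would pass 70% of its speed; a pose out of reach is approached as far as the arm can. A call with a number of a shift or a turn outside -1 to 1 is refused whole. A call with a gripper value outside its range is refused whole. The fingers move at their own pace and stop on an object; the grip force is fixed at half the most. Time passes only in rows, so rows that do not move let the fingers close, or fill a call up. It gives the time, the measured TCP pose, the force, the opening and the grip force at its end, in the units of the state.
- r.sense(): the state, without advancing time (a new reading comes with each control period).
- r.capture(name): name is "scene" or "top"; returns (picture, depth): 420x560x3 uint8, red, green, blue; 420x560 float32, m along the optical axis (not along the pixel's ray), 0 where there is no reading.
- r.get_calibration(name): a dict with "mtx" (3x3 intrinsics, pixels), "extrinsics" (4x4, takes a point from camera to world coordinates). Camera axes: x right, y up, looking along -z (the intrinsics and any distortion apply to the point x, -y, -z); pixel columns grow to the right and rows downward; lengths in m; the calibration is good to about 2 mm. A picture is of the moment at which its call begins. get_calibration takes no time and is no camera call.
- r.finish_job(): hands the job in; it is judged then, once.
The state is a dict: "time_s": time; "joints": joint angles; "joint_velocities": joint speeds; "effort": joint torques, N m; "tcp_pos": TCP position; "ee_rot": TCP orientation; "wrist_force": force on the tool from outside, world axes, zero at the start; "moment": the same for the moment, N m; "gripper_width": opening from 0.0 (shut) to 1.0 (fully open); "gripper_force": force on a finger pad.
Only numpy, scipy, OpenCV 4.12 (cv2) and the standard library are available. Lean on these libraries where they do the work, as an engineer would, in place of code of your own. Each camera call takes 0.05 s, during which the arm holds its last target. There are 200 camera calls.

## Working session

There is one attempt and no reset: what is moved stays moved. The work goes in short steps, Python scripts to look and compute and a tool call to move; the robot and the scene stay as the last step left them, time stands still between calls to the robot, and variables do not carry over. Pictures are saved under pics/ and viewed, at most 10 in all, crops included, and the job is handed in when it is done.

Besides the shell and the picture viewer there is one more tool, called after "Call:" as a command line: name --argument value ..., lists and objects as JSON in quotes. jog_arm: Moves the arm, as the interface text tells. Scaled input: -1 to 1 covers 0.025 m each way for a shift and 8 degrees each way for a turn. Its arguments: {"type":"object","properties":{"plan":{"type":"string"}},"required":["plan"]}

```bash
mkdir -p pics; python3 - <<'E'
from station import r
import cv2,numpy as np
for n in("scene","top"):
    p,d=r.capture(n); np.savez(f"pics/{n}.npz",p=p,d=d); cv2.imwrite(f"pics/{n}.png",p[:,:,::-1]); print(r.get_calibration(n))
s=r.sense(); print(s["tcp_pos"],s["ee_rot"],s["time_s"])
E
```

```text
{'mtx': array([[412.02144423,   0.        , 278.08417076],
       [  0.        , 412.02144423, 211.11130318],
       [  0.        ,   0.        ,   1.        ]]), 'extrinsics': array([[-0.57048504, -0.70327296,  0.42420981,  0.9027489 ],
       [ 0.82119497, -0.47986153,  0.30882315,  0.27293117],
       [-0.013625  ,  0.52453795,  0.85127804,  0.82078915],
       [ 0.        ,  0.        ,  0.        ,  1.        ]])}
{'mtx': array([[522.48859967,   0.        , 274.20984895],
       [  0.        , 522.48859967, 211.80512284],
       [  0.        ,   0.        ,   1.        ]]), 'extrinsics': array([[ 0.00324697,  0.99807856, -0.06187602,  0.47409719],
       [-0.99993127,  0.00254347, -0.01144484,  0.0086833 ],
       [-0.01126547,  0.06190893,  0.99801822,  1.15117087],
       [ 0.        ,  0.        ,  0.        ,  1.        ]])}
[ 0.22859619 -0.58112202  0.22159902] [[-9.30644860e-01 -3.65922754e-01 -8.26276673e-04]
 [-3.65923662e-01  9.30643250e-01  1.73616756e-03]
 [ 1.33665594e-04  1.91810960e-03 -9.99998151e-01]] 0.1
```

View pics/top.png

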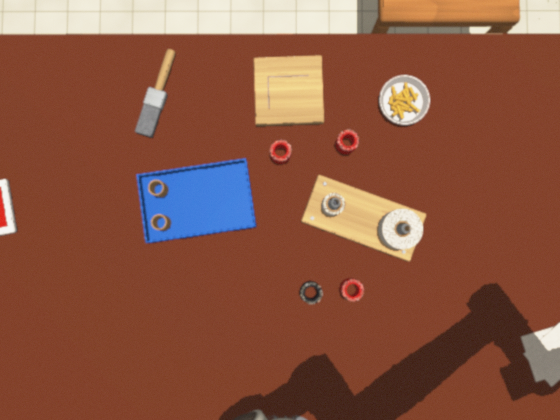

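View pics/scene.png

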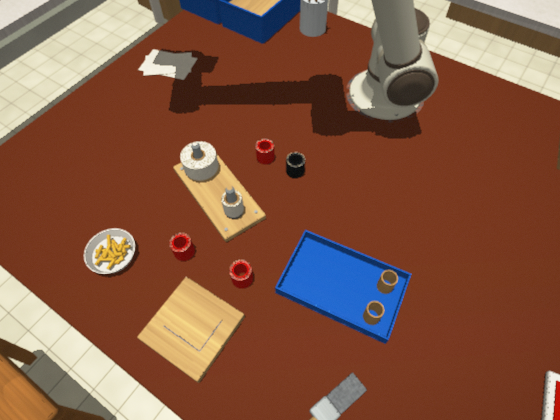

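The top view shows the thin roll at about (333,204), the full roll at (402,229), and the blue tray spanning (137–255, 159–242). The cores are in the tray's left (+y) half at (157,188) and (160,222), so the free half is the right one. Red and black decoys are nearby.

```bash
cat > h.py <<'E'
import numpy as np,cv2
from station import r
def cloud(d,c):
    K,E=c["mtx"],c["extrinsics"]; v,u=np.mgrid[:d.shape[0],:d.shape[1]]
    P=np.stack([(u-K[0,2])/K[0,0]*d,-(v-K[1,2])/K[1,1]*d,-d],-1)
    return P@E[:3,:3].T+E[:3,3]
def circ(p):
    from scipy.optimize import least_squares
    (x,y),rad=cv2.minEnclosingCircle((p[:,:2]*1000).astype(np.float32)); return np.round([x,y,rad],1)
E
python3 - <<'E'
from h import *
for n in("top","scene"):
    d=np.load(f"pics/{n}.npz"); W=cloud(d["d"],r.get_calibration(n)); W[d["d"]==0]=9
    np.save(f"pics/{n}W.npy",W)
    if n=="top":
        for nm,(u,v) in dict(thin=(333,204),full=(402,229),c1=(157,188),c2=(160,222)).items(): print(nm,W[v,u])
        g=W[204,333]
    x,y,z=W[...,0],W[...,1],W[...,2]
    for nm,(cx,cy,R) in dict(thin=(.475,-.104,.05),full=(.43,-.24,.07),c1=(.52,.24,.03),c2=(.45,.23,.03)).items():
        for lo,hi in ((.066,.082),(.095,.12),(.044,.06)):
            m=(np.hypot(x-cx,y-cy)<R)&(z>lo)&(z<hi)
            if m.sum()>3: print(n,nm,lo,m.sum(),circ(W[m]),W[m].mean(0).round(4),np.median(z[m]).round(4))
    p=d["p"].astype(int); m=((p[...,2]>p[...,0]+60)&(z<.06)&(y<.4)&(x<.7)&(x>.3)); m=cv2.morphologyEx(m.astype(np.uint8),cv2.MORPH_OPEN,np.ones((3,3)))>0
    print("tray",cv2.minAreaRect((W[m][:,:2]*1000).astype(np.float32)))
E
```

```text
thin [ 0.55491458 -0.09714672  0.10536582]
full [ 0.50516393 -0.23423725  0.10656771]
c1 [0.59724371 0.28111729 0.00464475]
c2 [0.52197301 0.2727634  0.0065551 ]
top full 0.066 413 [ 488.7 -242.    36.2] [ 0.4833 -0.2415  0.0724] 0.0724
top full 0.095 6 [ 499.3 -242.1    4. ] [ 0.4992 -0.2414  0.1055] 0.106
top full 0.044 23 [ 491.4 -230.    24.7] [ 0.4836 -0.221   0.053 ] 0.0533
top c1 0.044 49 [521.3 261.7  16.2] [0.5209 0.2554 0.0503] 0.0506
tray ((568.46044921875, 195.29681396484375), (150.18031311035156, 248.0541229248047), 8.710871696472168)
scene full 0.066 201 [ 487.1 -242.4   36.8] [ 0.4823 -0.2376  0.0707] 0.0709
scene full 0.044 9 [ 490.9 -225.3   19.6] [ 0.4862 -0.2164  0.0511] 0.05
scene c1 0.044 54 [520.8 262.2  17.5] [0.5215 0.2567 0.0489] 0.0489
tray ((562.502685546875, 186.587890625), (166.76441955566406, 246.92259216308594), 8.719640731811523)
```

```bash
python3 - <<'E'
import cv2
a=cv2.imread("pics/top.png")[165:270,290:430]; cv2.imwrite("pics/c1.png",cv2.resize(a,None,fx=5.6,fy=5.6,interpolation=cv2.INTER_CUBIC))
E
```

```text
(no output)
```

View pics/c1.png

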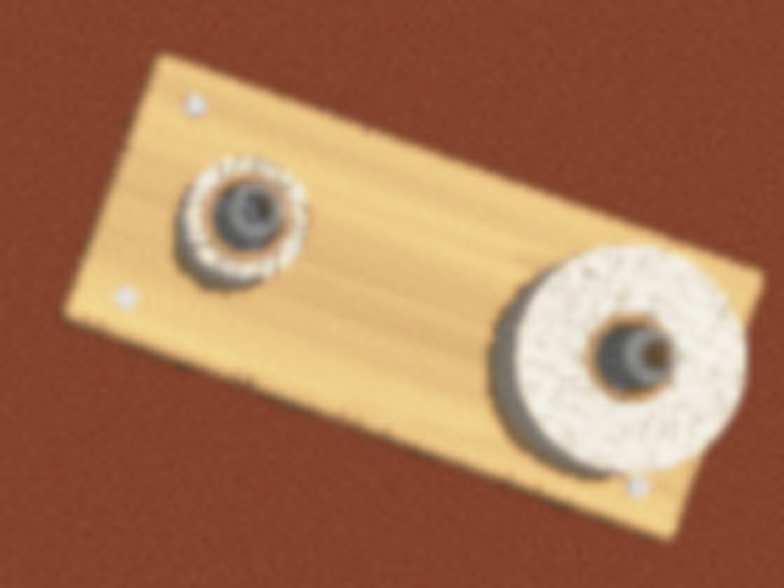

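The crop shows the thin roll centred around its spindle at crop (246,218), and the full roll at (632,357). I'll refit with the correct seed centres.

```bash
cat >> h.py <<'E'
def ray(n,u,v,z):
    c=r.get_calibration(n);K,E=c["mtx"],c["extrinsics"]
    w=E[:3,:3]@np.array([(u-K[0,2])/K[0,0],-(v-K[1,2])/K[1,1],-1]); return (E[:3,3]+w*(z-E[2,3])/w[2]).round(4)
E
python3 - <<'E'
from h import *
for n in("top","scene"):
    W=np.load(f"pics/{n}W.npy");x,y,z=np.moveaxis(W,-1,0)
    for nm,(cx,cy,R) in dict(thin=(.553,-.097,.04),full=(.505,-.236,.06),c1=(.585,.27,.03),c2=(.52,.263,.03)).items():
        for lo,hi in ((.067,.08),(.095,.12),(.044,.06)):
            m=(np.hypot(x-cx,y-cy)<R)&(z>lo)&(z<hi)
            if m.sum()>3: print(n,nm,lo,m.sum(),circ(W[m]),np.median(z[m]).round(4))
f=5.6
for nm,u,v,zz in(("thin",246,218,.074),("full",632,357,.074),("tipA",258,206,.112),("tipB",657,355,.112)): print(nm,ray("top",290+u/f-.4,165+v/f-.4,zz))
for a in((160,55),(763,270),(672,540),(66,315)): print("foot",ray("top",290+a[0]/f-.4,165+a[1]/f-.4,.018))
for a in((137,174),(247,159),(255,227),(146,242)): print("tray rim",ray("top",*a,.03))
E
```

```text
top thin 0.067 245 [ 559.7 -102.3   23.1] 0.0726
top thin 0.095 54 [ 559.2 -102.4    9.9] 0.1079
top thin 0.044 25 [556.8 -98.3  19.1] 0.0512
top full 0.067 1164 [ 507.9 -242.8   42.1] 0.0724
top full 0.095 61 [ 507.7 -243.1   10.4] 0.1076
top full 0.044 80 [ 504.7 -226.7   38.3] 0.0532
top c1 0.044 85 [594.7 272.1  16.8] 0.0509
top c2 0.044 91 [521.5 265.3  17.3] 0.0506
scene thin 0.067 201 [ 560.  -101.5   23.5] 0.071
scene thin 0.095 59 [ 559.4 -101.    10.1] 0.1047
scene thin 0.044 77 [564.7 -97.6  21.4] 0.0521
scene full 0.067 693 [ 506.6 -242.    43. ] 0.0708
scene full 0.095 51 [ 508.6 -240.9    9.8] 0.1033
scene full 0.044 160 [ 511.3 -237.8   41.4] 0.0522
scene c1 0.044 110 [594.7 272.   17.3] 0.049
scene c2 0.044 106 [521.1 264.3  17.6] 0.049
thin [ 0.5583 -0.1014  0.074 ]
full [ 0.5075 -0.2428  0.074 ]
tipA [ 0.5596 -0.1018  0.112 ]
tipB [ 0.507  -0.2427  0.112 ]
foot [ 0.6263 -0.0739  0.018 ]
foot [ 0.543  -0.3068  0.018 ]
foot [ 0.4389 -0.2703  0.018 ]
foot [ 0.5248 -0.0373  0.018 ]
tray rim [0.6249 0.3191 0.03  ]
tray rim [0.658  0.0808 0.03  ]
tray rim [0.5108 0.0627 0.03  ]
tray rim [0.4779 0.2968 0.03  ]
```

Call:
jog_arm --plan "-0.5 0.35 0 0 0 0 -1;-0.95 0.65 0 0 0 0 -1;-1 0.65 0 0 0 0 -1;-1 0.65 0 0 0 0 -1;-1 0.65 0 0 0 0 -1;-1 0.65 0 0 0 0 -1;-1 0.65 0 0 0 0 -1;-1 0.65 0 0 0 0 -1;-1 0.65 0 0 0 0 -1;-1 0.65 0 0 0 0 -1"

```text
time_s: 1.1
tcp_pos: [0.3924, -0.3489, 0.2224]
ee_rot: [[-0.93, -0.366, -0.0], [-0.366, 0.93, 0.0], [-0.0, 0.0, -1.0]]
wrist_force: [-0.2, -0.4, 0.4]
gripper_width: 0.999
gripper_force: 0.0
```

Call:
jog_arm --plan "-1 0.65 0 0 0 0 -1;-1 0.65 0 0 0 0 -1;-1 0.65 0 0 0 0 -1;-1 0.65 0 0 0 0 -1;-1 0.65 0 0 0 0 -1;-1 0.65 0 0 0 0 -1;-1 0.65 0 0 0 0 -1;-1 0.65 0 0 0 0 -1;-0.5 0.35 0 0 0 0 -1;0 0 0 0 0 0 -1"

```text
time_s: 2.1
tcp_pos: [0.5394, -0.1421, 0.2222]
ee_rot: [[-0.93, -0.369, -0.001], [-0.369, 0.93, 0.0], [0.0, 0.0, -1.0]]
wrist_force: [-0.6, -0.8, 0.7]
gripper_width: 1.002
gripper_force: 0.0
```

```bash
cat >> h.py <<'E'
def delta(t,save=None):
    s=r.sense(); R=np.array(s["ee_rot"]); print(s["time_s"],s["tcp_pos"],R.round(3).tolist(),"F",s["wrist_force"],s["gripper_width"],s["gripper_force"])
    print("units",(R.T@(np.array(t)-s["tcp_pos"])/.025).round(2))
E
python3 -c "
from h import *
delta((.5595,-.102,.047))"
```

```text
2.1 [ 0.53936439 -0.14214117  0.22217025] [[-0.93, -0.369, -0.001], [-0.369, 0.93, 0.0], [0.0, 0.0, -1.0]] F [-0.62251388 -0.75904784  0.67473172] 1.0016833234500213 0.0
units [-1.34  1.19  7.01]
```

Call:
jog_arm --plan "-0.67 0.6 0 0 0 0 -1;-0.67 0.59 0 0 0 0 -1;0 0 0.5 0 0 0 -1;0 0 0.5 0 0 0 -1;0 0 0.5 0 0 0 -1;0 0 0.5 0 0 0 -1;0 0 0 0 0 0 -1;0 0 0 0 0 0 -1;0 0 0 0 0 0 -1;0 0 0 0 0 0 -1"

```text
time_s: 3.1
tcp_pos: [0.5596, -0.1041, 0.1732]
ee_rot: [[-0.931, -0.366, 0.001], [-0.366, 0.931, 0.0], [-0.001, -0.001, -1.0]]
wrist_force: [-0.2, -0.3, 0.7]
gripper_width: 1.0
gripper_force: 0.0
```

```bash
python3 -c "
from h import *
for i in range(3): delta((.5595,-.102,.047))
p,d=r.capture('scene'); cv2.imwrite('pics/s2.png',cv2.resize(p[90:290,120:400,::-1],None,fx=2.8,fy=2.8,interpolation=2))"
```

```text
3.1 [ 0.55959402 -0.10408702  0.17324312] [[-0.931, -0.366, 0.001], [-0.366, 0.931, 0.0], [-0.001, -0.001, -1.0]] F [-0.15956038 -0.32021764  0.69335219] 0.9996541475966119 0.0
units [-0.02  0.08  5.05]
3.1 [ 0.55959402 -0.10408702  0.17324312] [[-0.931, -0.366, 0.001], [-0.366, 0.931, 0.0], [-0.001, -0.001, -1.0]] F [-0.15956038 -0.32021764  0.69335219] 0.9996541475966119 0.0
units [-0.02  0.08  5.05]
3.1 [ 0.55959402 -0.10408702  0.17324312] [[-0.931, -0.366, 0.001], [-0.366, 0.931, 0.0], [-0.001, -0.001, -1.0]] F [-0.15956038 -0.32021764  0.69335219] 0.9996541475966119 0.0
units [-0.02  0.08  5.05]
```

View pics/s2.png

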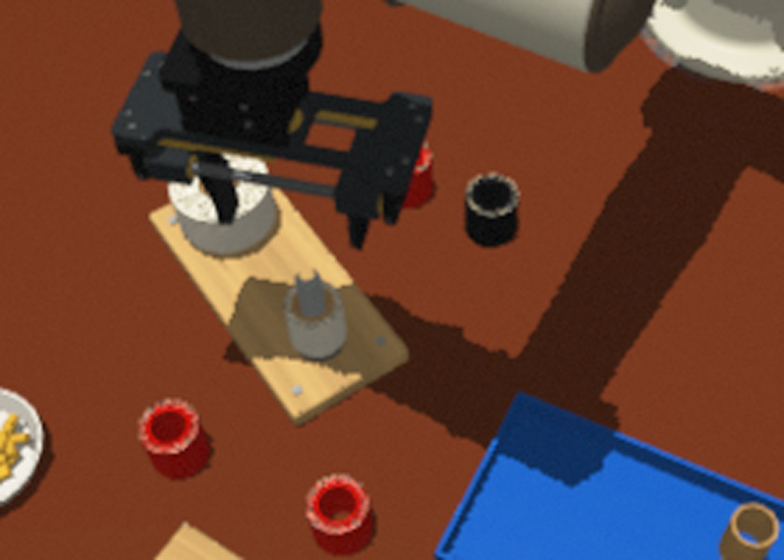

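The gripper hangs open above the thin roll (crop 315,320), with its fingers straddling it and clear of the full roll. I'll descend.

Call:
jog_arm --plan "0 0.05 0.6 0 0 0 -1;0 0 0.6 0 0 0 -1;0 0 0.6 0 0 0 -1;0 0 0.6 0 0 0 -1;0 0 0.6 0 0 0 -1;0 0 0.5 0 0 0 -1;0 0 0.4 0 0 0 -1;0 0 0.3 0 0 0 -1;0 0 0.2 0 0 0 -1;0 0 0 0 0 0 -1"

```text
time_s: 4.15
tcp_pos: [0.5584, -0.1028, 0.062]
ee_rot: [[-0.931, -0.366, -0.001], [-0.366, 0.931, -0.0], [0.001, 0.0, -1.0]]
wrist_force: [0.8, 0.6, -0.5]
gripper_width: 1.001
gripper_force: 0.0
```

```bash
python3 -c "
from h import *
delta((.5595,-.102,.047))"
```

```text
4.15 [ 0.55844755 -0.10284537  0.06201977] [[-0.931, -0.366, -0.001], [-0.366, 0.931, -0.0], [0.001, 0.0, -1.0]] F [ 0.75619557  0.6486701  -0.52281885] 1.0006119693242743 0.0
units [-0.05  0.02  0.6 ]
```

Call:
jog_arm --plan "0 0 0 0 0 0 -1;0 0 0 0 0 0 -1;0 0 0.1 0 0 0 -1;0 0 0.1 0 0 0 -1;0 0 0 0 0 0 -1;0 0 0 0 0 0 -1;0 0 0 0 0 0 -1;0 0 0 0 0 0 -1;0 0 0 0 0 0 -1;0 0 0 0 0 0 -1"

```text
time_s: 5.15
tcp_pos: [0.5587, -0.1028, 0.0576]
ee_rot: [[-0.931, -0.366, 0.0], [-0.366, 0.931, 0.0], [-0.0, -0.0, -1.0]]
wrist_force: [-0.5, -0.2, -0.6]
gripper_width: 0.999
gripper_force: 0.0
```

Call:
jog_arm --plan "-0.02 0.02 0.1 0 0 0 -1;0 0 0.1 0 0 0 -1;0 0 0.1 0 0 0 -1;0 0 0.1 0 0 0 -1;0 0 0 0 0 0 -1;0 0 0 0 0 0 -1;0 0 0 0 0 0 -1;0 0 0 0 0 0 -1;0 0 0 0 0 0 -1;0 0 0 0 0 0 -1"

```text
time_s: 6.15
tcp_pos: [0.559, -0.1022, 0.0476]
ee_rot: [[-0.931, -0.366, 0.0], [-0.366, 0.931, 0.0], [-0.0, -0.0, -1.0]]
wrist_force: [0.4, 0.6, 0.3]
gripper_width: 1.0
gripper_force: 0.0
```

Close, gradually.

Call:
jog_arm --plan "0 0 0 0 0 0 -0.6;0 0 0 0 0 0 -0.4;0 0 0 0 0 0 -0.2;0 0 0 0 0 0 -0.1;0 0 0 0 0 0 0;0 0 0 0 0 0 0.2;0 0 0 0 0 0 0.5;0 0 0 0 0 0 1;0 0 0 0 0 0 1;0 0 0 0 0 0 1"

```text
time_s: 7.15
tcp_pos: [0.559, -0.1022, 0.0476]
ee_rot: [[-0.931, -0.366, -0.0], [-0.366, 0.931, 0.0], [0.0, 0.0, -1.0]]
wrist_force: [-0.5, 0.8, 0.2]
gripper_width: 0.511
gripper_force: 30.0
```

Call:
jog_arm --plan "0 0 -0.2 0 0 0 1;0 0 -0.4 0 0 0 1;0 0 -0.5 0 0 0 1;0 0 -0.6 0 0 0 1;0 0 -0.6 0 0 0 1;0 0 -0.6 0 0 0 1;0 0 -0.6 0 0 0 1;0 0 -0.6 0 0 0 1;0 0 -0.6 0 0 0 1;0 0 -0.4 0 0 0 1"

```text
time_s: 8.15
tcp_pos: [0.5596, -0.1022, 0.1775]
ee_rot: [[-0.931, -0.366, 0.003], [-0.366, 0.931, 0.0], [-0.003, -0.001, -1.0]]
wrist_force: [-0.1, -0.4, -0.0]
gripper_width: 0.509
gripper_force: 30.0
```

Call:
jog_arm --plan "0 0 -0.2 0 0 0 1;0 0 -0.2 0 0 0 1;0 0 0 0 0 0 1;0 0 0 0 0 0 1;0 0 0 0 0 0 1;0 0 0 0 0 0 1;0 0 0 0 0 0 1;0 0 0 0 0 0 1;0 0 0 0 0 0 1;0 0 0 0 0 0 1"

```text
time_s: 9.15
tcp_pos: [0.559, -0.1022, 0.185]
ee_rot: [[-0.931, -0.366, -0.0], [-0.366, 0.931, 0.0], [0.0, 0.0, -1.0]]
wrist_force: [-0.8, -0.5, -1.1]
gripper_width: 0.518
gripper_force: 30.0
```

```bash
python3 -c "
from h import *
delta((.5755,.1365,.027))
p,d=r.capture('scene'); cv2.imwrite('pics/s3.png',cv2.resize(p[60:340,120:440,::-1],None,fx=2,fy=2,interpolation=2))"
```

```text
9.15 [ 0.55898515 -0.10217558  0.18503789] [[-0.931, -0.366, -0.0], [-0.366, 0.931, 0.0], [0.0, 0.0, -1.0]] F [-0.75061349 -0.53620637 -1.08349813] 0.5175764033152676 29.999953191102122
units [-4.11  8.64  6.32]
```

View pics/s3.png

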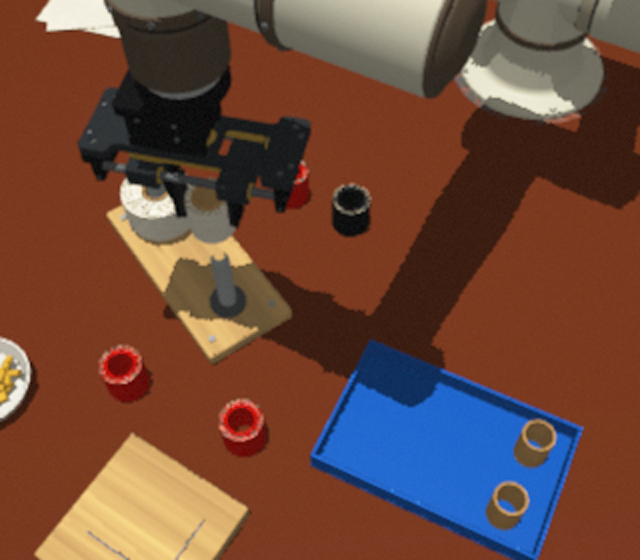

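The roll is off its spindle and held upright in the fingers (crop 212,215). The spindle is bare and the tray's free half is clear.

Call:
jog_arm --plan "-0.1 0.2 0 0 0 0 1;-0.2 0.42 0 0 0 0 1;-0.3 0.63 0 0 0 0 1;-0.38 0.8 0 0 0 0 1;-0.38 0.8 0 0 0 0 1;-0.38 0.8 0 0 0 0 1;-0.38 0.8 0 0 0 0 1;-0.38 0.8 0 0 0 0 1;-0.38 0.8 0 0 0 0 1;-0.38 0.8 0 0 0 0 1"

```text
time_s: 10.2
tcp_pos: [0.5719, 0.0889, 0.1851]
ee_rot: [[-0.93, -0.367, 0.0], [-0.367, 0.93, 0.0], [-0.0, 0.0, -1.0]]
wrist_force: [0.1, 0.7, -0.7]
gripper_width: 0.51
gripper_force: 30.0
```

Call:
jog_arm --plan "-0.35 0.75 0 0 0 0 1;-0.25 0.55 0 0 0 0 1;-0.15 0.3 0 0 0 0 1;-0.05 0.1 0 0 0 0 1;0 0 0.2 0 0 0 1;0 0 0.4 0 0 0 1;0 0 0.5 0 0 0 1;0 0 0.5 0 0 0 1;0 0 0.4 0 0 0 1;0 0 0.2 0 0 0 1"

```text
time_s: 11.2
tcp_pos: [0.5745, 0.1333, 0.1282]
ee_rot: [[-0.931, -0.366, -0.003], [-0.366, 0.931, -0.001], [0.003, -0.0, -1.0]]
wrist_force: [-0.4, 0.3, -0.6]
gripper_width: 0.513
gripper_force: 30.0
```

```bash
python3 -c "
from h import *
delta((.5755,.1365,.0256))"
```

```text
11.2 [0.57445637 0.13329054 0.12817415] [[-0.931, -0.366, -0.003], [-0.366, 0.931, -0.001], [0.003, -0.0, -1.0]] F [-0.37813313  0.25242879 -0.63756974] 0.5128809951940094 29.9999396377666
units [-0.1  0.1  4.1]
```

Down to ~15 mm above the floor first, then measure.

Call:
jog_arm --plan "-0.05 0.05 0.4 0 0 0 1;-0.05 0.05 0.5 0 0 0 1;0 0 0.5 0 0 0 1;0 0 0.5 0 0 0 1;0 0 0.5 0 0 0 1;0 0 0.4 0 0 0 1;0 0 0.3 0 0 0 1;0 0 0 0 0 0 1;0 0 0 0 0 0 1;0 0 0 0 0 0 1"

```text
time_s: 12.2
tcp_pos: [0.5771, 0.1373, 0.0532]
ee_rot: [[-0.931, -0.366, 0.001], [-0.366, 0.931, 0.001], [-0.001, 0.0, -1.0]]
wrist_force: [-0.1, 0.2, -0.0]
gripper_width: 0.508
gripper_force: 30.0
```

```bash
python3 -c "
from h import *
delta((.5755,.1365,.0256))
p,d=r.capture('scene'); cv2.imwrite('pics/s4.png',cv2.resize(p[150:360,220:440,::-1],None,fx=2.8,fy=2.8,interpolation=2))"
```

```text
12.2 [0.57709964 0.13732717 0.05319854] [[-0.931, -0.366, 0.001], [-0.366, 0.931, 0.001], [-0.001, 0.0, -1.0]] F [-0.11891103  0.1932965  -0.04240097] 0.5077560504803535 29.999779782963287
units [ 0.07 -0.01  1.1 ]
```

View pics/s4.png

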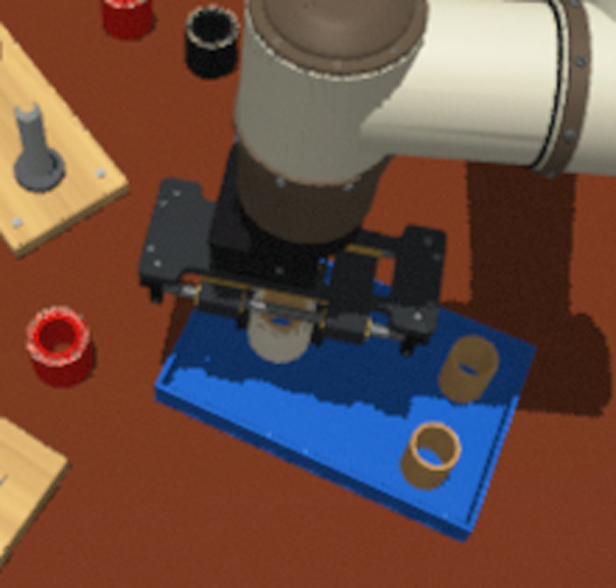

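The roll hangs upright in the free half (crop 280,330), and both cores are clear. I'll lower it in small steps.

Call:
jog_arm --plan "0 0 0.2 0 0 0 1;0 0 0.2 0 0 0 1;0 0 0.2 0 0 0 1;0 0 0.2 0 0 0 1;0 0 0.1 0 0 0 1;0 0 0 0 0 0 1;0 0 0 0 0 0 1;0 0 0 0 0 0 1;0 0 0 0 0 0 1;0 0 0 0 0 0 1"

```text
time_s: 13.25
tcp_pos: [0.5767, 0.1372, 0.0302]
ee_rot: [[-0.931, -0.366, 0.0], [-0.366, 0.931, 0.0], [-0.0, 0.0, -1.0]]
wrist_force: [0.7, 0.3, -0.6]
gripper_width: 0.51
gripper_force: 30.0
```

Call:
jog_arm --plan "0 0 0.05 0 0 0 1;0 0 0 0 0 0 1;0 0 0.05 0 0 0 1;0 0 0 0 0 0 1;0 0 0.04 0 0 0 1;0 0 0 0 0 0 1;0 0 0 0 0 0 1;0 0 0 0 0 0 1;0 0 0 0 0 0 1;0 0 0 0 0 0 1"

```text
time_s: 14.25
tcp_pos: [0.5766, 0.1371, 0.0266]
ee_rot: [[-0.931, -0.366, 0.0], [-0.366, 0.931, 0.0], [-0.0, -0.0, -1.0]]
wrist_force: [-0.4, -0.7, -0.5]
gripper_width: 0.511
gripper_force: 30.0
```

Call:
jog_arm --plan "0 0 0.02 0 0 0 1;0 0 0 0 0 0 1;0 0 0.02 0 0 0 1;0 0 0 0 0 0 1;0 0 0 0 0 0 1;0 0 0 0 0 0 1;0 0 0 0 0 0 1;0 0 0 0 0 0 1;0 0 0 0 0 0 1;0 0 0 0 0 0 1"

```text
time_s: 15.25
tcp_pos: [0.5766, 0.1371, 0.0256]
ee_rot: [[-0.931, -0.366, 0.0], [-0.366, 0.931, 0.0], [-0.0, -0.0, -1.0]]
wrist_force: [-0.0, 0.5, -0.2]
gripper_width: 0.512
gripper_force: 30.0
```

Call:
jog_arm --plan "0 0 0.02 0 0 0 1;0 0 0 0 0 0 1;0 0 0 0 0 0 1;0 0 0 0 0 0 1;0 0 0 0 0 0 1;0 0 0 0 0 0 1;0 0 0 0 0 0 1;0 0 0 0 0 0 1;0 0 0 0 0 0 1;0 0 0 0 0 0 1"

```text
time_s: 16.25
tcp_pos: [0.5767, 0.1372, 0.0255]
ee_rot: [[-0.931, -0.366, 0.0], [-0.366, 0.931, 0.0], [-0.0, -0.0, -1.0]]
wrist_force: [-2.0, -0.3, 5.2]
gripper_width: 0.51
gripper_force: 30.0
```

Call:
jog_arm --plan "0 0 0.02 0 0 0 1;0 0 0 0 0 0 1;0 0 0 0 0 0 1;0 0 0 0 0 0 1;0 0 0 0 0 0 1;0 0 0 0 0 0 1;0 0 0 0 0 0 1;0 0 0 0 0 0 1;0 0 0 0 0 0 1;0 0 0 0 0 0 1"

```text
time_s: 17.25
tcp_pos: [0.5767, 0.1372, 0.0255]
ee_rot: [[-0.93, -0.366, 0.0], [-0.366, 0.93, -0.0], [-0.0, -0.0, -1.0]]
wrist_force: [-2.2, -1.4, 8.0]
gripper_width: 0.512
gripper_force: 30.0
```

Contact. I'll release to a partial opening of about 62 mm.

Call:
jog_arm --plan "0 0 0 0 0 0 -0.1;0 0 0 0 0 0 -0.15;0 0 0 0 0 0 -0.2;0 0 0 0 0 0 -0.3;0 0 0 0 0 0 -0.4;0 0 0 0 0 0 -0.4;0 0 0 0 0 0 -0.4;0 0 0 0 0 0 -0.4;0 0 0 0 0 0 -0.4;0 0 0 0 0 0 -0.4"

```text
time_s: 18.25
tcp_pos: [0.5766, 0.1371, 0.0245]
ee_rot: [[-0.931, -0.366, -0.0], [-0.366, 0.931, 0.0], [0.0, 0.0, -1.0]]
wrist_force: [-0.7, -0.1, 0.1]
gripper_width: 0.699
gripper_force: 0.0
```

Call:
jog_arm --plan "0 0 -0.1 0 0 0 -0.4;0 0 -0.2 0 0 0 -0.4;0 0 -0.4 0 0 0 -0.4;0 0 -0.5 0 0 0 -0.4;0 0 -0.6 0 0 0 -0.4;0 0 -0.6 0 0 0 -0.4;0 0 -0.6 0 0 0 -0.4;0 0 -0.6 0 0 0 -0.4;0 0 -0.5 0 0 0 -0.4;0 0 -0.2 0 0 0 -0.4"

```text
time_s: 19.25
tcp_pos: [0.5774, 0.1375, 0.1345]
ee_rot: [[-0.93, -0.366, 0.003], [-0.366, 0.93, 0.002], [-0.004, 0.0, -1.0]]
wrist_force: [0.0, 0.1, 0.7]
gripper_width: 0.7
gripper_force: 0.0
```

Call:
jog_arm --plan "0.3 -0.3 0 0 0 0 -0.4;0.6 -0.6 0 0 0 0 -0.4;0.6 -0.6 0 0 0 0 -0.4;0.6 -0.6 0 0 0 0 -0.4;0.6 -0.6 0 0 0 0 -0.4;0.6 -0.6 0 0 0 0 -0.4;0.6 -0.6 0 0 0 0 -0.4;0.3 -0.3 0 0 0 0 -0.4;0 0 0 0 0 0 -0.4;0 0 0 0 0 0 -0.4"

```text
time_s: 20.25
tcp_pos: [0.5177, 0.0009, 0.1323]
ee_rot: [[-0.931, -0.366, 0.001], [-0.366, 0.931, 0.0], [-0.001, -0.0, -1.0]]
wrist_force: [-0.3, -0.2, -0.1]
gripper_width: 0.704
gripper_force: 0.0
```

```bash
python3 -c "
from h import *
delta((.5755,.1365,.0256))
p,d=r.capture('scene'); cv2.imwrite('pics/s5.png',cv2.resize(p[130:350,150:440,::-1],None,fx=2.6,fy=2.6,interpolation=2))
W=cloud(d,r.get_calibration('scene')); m=(np.hypot(W[...,0]-.5767,W[...,1]-.1372)<.04)&(W[...,2]>.043)
print(circ(W[m]),np.median(W[m][:,2]))"
```

```text
20.25 [0.51773066 0.00087416 0.132262  ] [[-0.931, -0.366, 0.001], [-0.366, 0.931, 0.0], [-0.001, -0.0, -1.0]] F [-0.31206526 -0.20469841 -0.0735046 ] 0.7035690516318733 0.0
units [-4.13  4.2   4.27]
[577.3 137.8  23.1] 0.04883590820214545
```

View pics/s5.png

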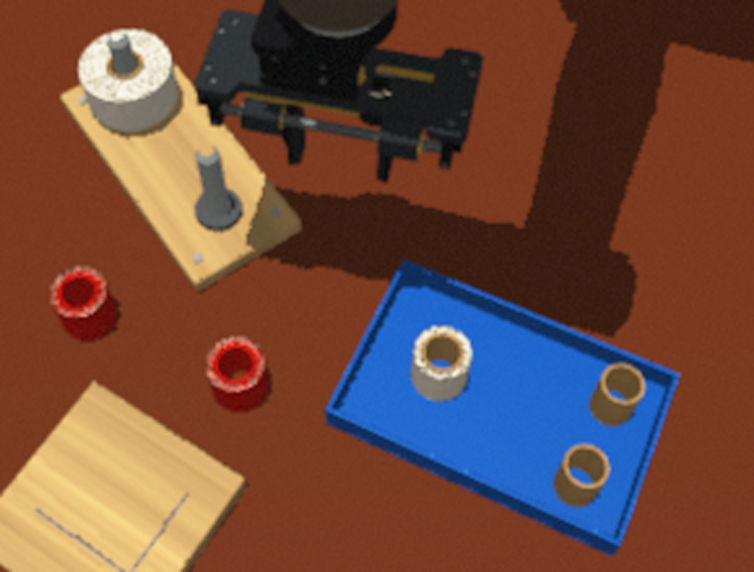

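The thin roll stands flat in the free half (crop 441,362), the cores are upright, the full roll is on its spindle, and the gripper is clear.

```bash
python3 -c "
from station import r
print(r.finish_job())"
```

```text
the job is handed in; nothing more can be done
None
```

The thin roll now stands flat on its end face in the free half of the tray; the full roll is still on its spindle, both bare cores are standing, and the job was handed in at about 20 s.

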